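# Find the case with the loose bushings

## Task

One of the three closed hardware cases has steel drill bushings that have come out of their packing: pick the cases up one at a time and shake each briskly a few times to and fro until you find the one that rattles, laying the silent ones back flat about where they were, without dropping a case or disturbing the other things on the bench. Then hold the rattling case out to me over the middle of the repair tray, level, its long side in line with the tray's long side, with about a hand's width or more of air between case and tray, and finish while still holding it there, motionless.

Things in the scene. Friction and masses are not known exactly. Their poses are not given: they have to be found in the camera images.
- case_a: One of 3 look-alike shut cases, lying flat: 118 long (y), 50 wide (x), 42 high (z) mm, 0.14-0.73 kg. Origin: centre of underside. Grip across x at the middle: clasps (+x side) and hinges (-x) stand out 4 mm, 30-50 mm from it. In one of the 3 (looks and weight do not tell which) three 60 g bushings, 24 mm thick, roll 38 mm along y to the end walls if shaken along y: 0.07 Nm felt at the wrist.
- case_b: One of 3 look-alike shut cases, lying flat: 118 long (y), 50 wide (x), 42 high (z) mm, 0.14-0.73 kg. Origin: centre of underside. Grip across x at the middle: clasps (+x side) and hinges (-x) stand out 4 mm, 30-50 mm from it. In one of the 3 (looks and weight do not tell which) three 60 g bushings, 24 mm thick, roll 38 mm along y to the end walls if shaken along y: 0.07 Nm felt at the wrist.
- case_c: One of 3 look-alike shut cases, lying flat: 118 long (y), 50 wide (x), 42 high (z) mm, 0.14-0.73 kg. Origin: centre of underside. Grip across x at the middle: clasps (+x side) and hinges (-x) stand out 4 mm, 30-50 mm from it. In one of the 3 (looks and weight do not tell which) three 60 g bushings, 24 mm thick, roll 38 mm along y to the end walls if shaken along y: 0.07 Nm felt at the wrist.
- tray: the technician's repair tray: an open shallow aluminium tray lying on the bench beyond the cases, 130 mm (x) by 190 mm (y, its long side), 30 mm high, fixed. Origin at the centre of its underside, z up. The clamped snowboard lies along the bench beyond it, up to 140 mm high, starting 0.82 m from the robot
- mat: the thin black rubber bench mat that the cases lie on side by side: 140 mm (x) by 660 mm (y), 3 mm thick, fixed; origin at the centre of its underside (the bench top, z = 0), so a case at rest has its origin at z = 3 mm
- wax: bystander: a bar of white base wax, 100 x 26 x 24 mm, lying between two cases; origin at the centre of its underside, x along its length
- scraper: bystander: a small yellow plastic scraper with a black grip, lying flat, 100 x 22 x 7 mm; origin at the centre of its underside, x along its length
- driver: bystander: a screwdriver, 180 mm long, under 35 mm high, lying on the bench; x along it
- cleaner: bystander: a standing white bottle of base cleaner, 62 mm across, 160 mm tall; origin at the centre of its underside
- mug: bystander: a standing white mug, 80 mm across, 90 mm tall; origin at the centre of its underside
- disc: bystander: a black binding disc lying flat, 104 mm across, 13 mm high; origin at the centre of its underside

How it is judged:
On the way, in this order (a step that is already met when the one before it is completed fails the run):
1. the rattling case is lifted off the bench and moving (((distance between loose_bushing1 and case_a below 0.055 m and height (world z) of case_a above 0.03 m and (linear speed of case_a above 0.1 m/s or angular speed of case_a above 0.8 rad/s)) or (distance between loose_bushing1 and case_b below 0.055 m and height (world z) of case_b above 0.03 m and (linear speed of case_b above 0.1 m/s or angular speed of case_b above 0.8 rad/s)) or (distance between loose_bushing1 and case_c below 0.055 m and height (world z) of case_c above 0.03 m and (linear speed of case_c above 0.1 m/s or angular speed of case_c above 0.8 rad/s)))).
2. it stops or reverses in the air (((distance between loose_bushing1 and case_a below 0.055 m and height (world z) of case_a above 0.03 m and linear speed of case_a below 0.05 m/s and angular speed of case_a below 0.4 rad/s) or (distance between loose_bushing1 and case_b below 0.055 m and height (world z) of case_b above 0.03 m and linear speed of case_b below 0.05 m/s and angular speed of case_b below 0.4 rad/s) or (distance between loose_bushing1 and case_c below 0.055 m and height (world z) of case_c above 0.03 m and linear speed of case_c below 0.05 m/s and angular speed of case_c below 0.4 rad/s))).
3. it is moved briskly again (shaken to and fro) (((distance between loose_bushing1 and case_a below 0.055 m and height (world z) of case_a above 0.03 m and (linear speed of case_a above 0.1 m/s or angular speed of case_a above 0.8 rad/s)) or (distance between loose_bushing1 and case_b below 0.055 m and height (world z) of case_b above 0.03 m and (linear speed of case_b above 0.1 m/s or angular speed of case_b above 0.8 rad/s)) or (distance between loose_bushing1 and case_c below 0.055 m and height (world z) of case_c above 0.03 m and (linear speed of case_c above 0.1 m/s or angular speed of case_c above 0.8 rad/s)))).
4. it stops or reverses in the air (((distance between loose_bushing1 and case_a below 0.055 m and height (world z) of case_a above 0.03 m and linear speed of case_a below 0.05 m/s and angular speed of case_a below 0.4 rad/s) or (distance between loose_bushing1 and case_b below 0.055 m and height (world z) of case_b above 0.03 m and linear speed of case_b below 0.05 m/s and angular speed of case_b below 0.4 rad/s) or (distance between loose_bushing1 and case_c below 0.055 m and height (world z) of case_c above 0.03 m and linear speed of case_c below 0.05 m/s and angular speed of case_c below 0.4 rad/s))).
5. it is moved briskly again (shaken to and fro) (((distance between loose_bushing1 and case_a below 0.055 m and height (world z) of case_a above 0.03 m and (linear speed of case_a above 0.1 m/s or angular speed of case_a above 0.8 rad/s)) or (distance between loose_bushing1 and case_b below 0.055 m and height (world z) of case_b above 0.03 m and (linear speed of case_b above 0.1 m/s or angular speed of case_b above 0.8 rad/s)) or (distance between loose_bushing1 and case_c below 0.055 m and height (world z) of case_c above 0.03 m and (linear speed of case_c above 0.1 m/s or angular speed of case_c above 0.8 rad/s)))).
6. it stops or reverses in the air (((distance between loose_bushing1 and case_a below 0.055 m and height (world z) of case_a above 0.03 m and linear speed of case_a below 0.05 m/s and angular speed of case_a below 0.4 rad/s) or (distance between loose_bushing1 and case_b below 0.055 m and height (world z) of case_b above 0.03 m and linear speed of case_b below 0.05 m/s and angular speed of case_b below 0.4 rad/s) or (distance between loose_bushing1 and case_c below 0.055 m and height (world z) of case_c above 0.03 m and linear speed of case_c below 0.05 m/s and angular speed of case_c below 0.4 rad/s))).
7. it is moved briskly again (shaken to and fro) (((distance between loose_bushing1 and case_a below 0.055 m and height (world z) of case_a above 0.03 m and (linear speed of case_a above 0.1 m/s or angular speed of case_a above 0.8 rad/s)) or (distance between loose_bushing1 and case_b below 0.055 m and height (world z) of case_b above 0.03 m and (linear speed of case_b above 0.1 m/s or angular speed of case_b above 0.8 rad/s)) or (distance between loose_bushing1 and case_c below 0.055 m and height (world z) of case_c above 0.03 m and (linear speed of case_c above 0.1 m/s or angular speed of case_c above 0.8 rad/s)))).
At the end, for the whole second after the job is handed in: The fingers hold the rattling case still: underside 110 to 500 mm above the bench top, centre within 60 mm of the tray's centre, tilt under 0.2 rad, long axis within 0.26 rad of the tray's. The silent cases lie flat on the bench, untouched, within 60 mm of where they began (((distance between loose_bushing1 and case_a below 0.055 m and height (world z) of case_a between 0.11 and 0.5 m and horizontal distance between case_a and tray below 0.06 m and angle between case_a's own z axis and vertical below 0.2 rad and angle between the y axis of case_a and the y axis of tray, either way round below 0.26 rad and linear speed of case_a below 0.03 m/s and contact force between the fingers and case_a above 3 N) or (distance between loose_bushing1 and case_b below 0.055 m and height (world z) of case_b between 0.11 and 0.5 m and horizontal distance between case_b and tray below 0.06 m and angle between case_b's own z axis and vertical below 0.2 rad and angle between the y axis of case_b and the y axis of tray, either way round below 0.26 rad and linear speed of case_b below 0.03 m/s and contact force between the fingers and case_b above 3 N) or (distance between loose_bushing1 and case_c below 0.055 m and height (world z) of case_c between 0.11 and 0.5 m and horizontal distance between case_c and tray below 0.06 m and angle between case_c's own z axis and vertical below 0.2 rad and angle between the y axis of case_c and the y axis of tray, either way round below 0.26 rad and linear speed of case_c below 0.03 m/s and contact force between the fingers and case_c above 3 N)) and ((distance between loose_bushing1 and case_a below 0.055 m and height (world z) of case_a between 0.11 and 0.5 m and horizontal distance between case_a and tray below 0.06 m and angle between case_a's own z axis and vertical below 0.2 rad and angle between the y axis of case_a and the y axis of tray, either way round below 0.26 rad and linear speed of case_a below 0.03 m/s and contact force between the fingers and case_a above 3 N) or (not (distance between loose_bushing1 and case_a below 0.055 m) and height (world z) of case_a below 0.009 m and angle between case_a's own z axis and vertical below 0.1 rad and distance of case_a from where it was at the start of the episode below 0.06 m and linear speed of case_a below 0.02 m/s and contact force between each of the arm, the fingers and case_a below 0.1 N)) and ((distance between loose_bushing1 and case_b below 0.055 m and height (world z) of case_b between 0.11 and 0.5 m and horizontal distance between case_b and tray below 0.06 m and angle between case_b's own z axis and vertical below 0.2 rad and angle between the y axis of case_b and the y axis of tray, either way round below 0.26 rad and linear speed of case_b below 0.03 m/s and contact force between the fingers and case_b above 3 N) or (not (distance between loose_bushing1 and case_b below 0.055 m) and height (world z) of case_b below 0.009 m and angle between case_b's own z axis and vertical below 0.1 rad and distance of case_b from where it was at the start of the episode below 0.06 m and linear speed of case_b below 0.02 m/s and contact force between each of the arm, the fingers and case_b below 0.1 N)) and ((distance between loose_bushing1 and case_c below 0.055 m and height (world z) of case_c between 0.11 and 0.5 m and horizontal distance between case_c and tray below 0.06 m and angle between case_c's own z axis and vertical below 0.2 rad and angle between the y axis of case_c and the y axis of tray, either way round below 0.26 rad and linear speed of case_c below 0.03 m/s and contact force between the fingers and case_c above 3 N) or (not (distance between loose_bushing1 and case_c below 0.055 m) and height (world z) of case_c below 0.009 m and angle between case_c's own z axis and vertical below 0.1 rad and distance of case_c from where it was at the start of the episode below 0.06 m and linear speed of case_c below 0.02 m/s and contact force between each of the arm, the fingers and case_c below 0.1 N))); the arm keeps its last pose, push and grip.
It fails at once if a case is let go in the air, 25 mm or more above the bench ((height (world z) of case_a above 0.028 m and contact force between the fingers and case_a below 0.05 N) or (height (world z) of case_b above 0.028 m and contact force between the fingers and case_b below 0.05 N) or (height (world z) of case_c above 0.028 m and contact force between the fingers and case_c below 0.05 N)).
It fails at once if a bystander is pushed more than 30 mm or tipped over (distance of any of wax, scraper, driver, cleaner, mug, disc from where it was at the start of the episode above 0.03 m or angle between any of cleaner, mug's own z axis and vertical above 0.5 rad).
It also fails if it takes over 72 s, if anything falls off the work surface, if the arm or the gripper's body presses on something with over 40 N, if the wrist force passes 120 N, or if a joint passes its speed limit or range.

## Robot

A 6-joint arm with a two-finger parallel gripper is mounted at the origin on the work surface. World frame = base frame: x ahead of the robot, y to its left, z up, the work surface at z = 0. Lengths are in m, angles in rad, forces in N, time in s.
With the tool pointing down it reaches from about 0.3 to 0.75 m from the base axis. Payload 8.5 kg.
Tool frame: the origin (TCP) lies at the very end of the fingers, on their centre line; the grasp point (between the pads) lies 19 mm behind it (manip.pinch_z is the distance from the TCP to the grasp point, in m); z points along the fingers, y is the line along which they close (so a half turn about z gives the same grasp; the last joint's range is limited). The gripper opens to 88 mm and grips with 3 to 60 N. Pads are 18 mm wide; open, the fingers measure 123 mm over their backs; the gripper's body (75 mm by 187 mm) begins 45 mm behind the grasp point.
Start: joints at [-1.375, 0.381, 1.297, -0, 1.464, -0.215], TCP at [0.22, -0.504, 0.239] pointing down, gripper open.
Joint ranges: [-3.11, 3.11], [-0.89, 2.33], [0.22, 2.48], [-1.42, 4.56], [0.17, 2.85], [-2.88, 2.88]. Speed limits (rad/s): [2.39, 2.39, 3.14, 3.14, 3.14, 3.14].

## Interface

Orientations are given as [roll, pitch, yaw] about the fixed x, y, z axes, in that order (R = Rz(yaw) Ry(pitch) Rx(roll)).
In Python, from workcell import manip gives the robot as it stands. The module is installed in compiled form; this text tells all that it offers.
- The arm moves only by the shell command python3 -m handwheel 'ROWS' [FORCE]. ROWS is JSON, a list of rows, each a list of 3 entries, a list of its own where there are three numbers: the turn, a rotation vector about the tool's x, y, z in degrees, then the shift along the tool's x, y, z in mm, then the closure, from -1 (fully open) to 1 (shut). A call has 1 to 10 rows; each row is the pose to reach, as a shift and turn from the pose commanded when the call began, along the tool's axes at that moment; what a row does not reach only later rows make up. A row lasts 1/8 s, in which the tool goes at most 62.5 mm and 10.7 degrees, less where a joint would pass 70% of its speed; a pose out of reach is approached as far as the arm can. A call with a gripper value outside its range is refused whole. The fingers move at their own pace and stop on an object; FORCE is the grip in N (left out, the last holds). Time passes only in rows, so rows that repeat a pose let the fingers close. It gives the time, the measured TCP pose, the force, the opening and the grip force at its end, in the units of the state.
- manip.read_state(): the state, without advancing time (a new reading comes with each control period).
- manip.get_image(name): name is "side" or "top" or "wrist"; returns the picture (480x640x3 uint8, red, green, blue); there is no depth.
- manip.calibration(name): a dict with "mtx" (3x3 intrinsics, pixels), "D" ([k1, k2, p1, p2, k3] as OpenCV has them; the pictures are not rectified), "origin" and "orientation" of the camera in the world. Camera axes: x right, y up, looking along -z (the intrinsics and any distortion apply to the point x, -y, -z); pixel columns grow to the right and rows downward; lengths in m; the calibration is good to about 2 mm. A picture is of the moment at which its call begins: read the wrist's pose just before it. calibration takes no time and is no camera call; for the wrist camera it gives the pose at the moment of the call.
- manip.finish_job(): hands the job in; it is judged then, once.
Trained networks look in the newest picture that a camera, given by its name, has taken for a name from the list of things; names that differ only in an ending like _2 or _b are one class to them, and where a whole thing is asked for, a point or a joint stands for the part that bears it (a point fixed in the world has none). Each returns a list of dicts, best first, with "conf" (0 to 1); they miss things now and then, are a little off and sometimes report something else, mostly with a low value. They report only what shows in the picture. A call takes as long as a camera call.
- manip.cut_out(target, camera): "region" (480x640 bool, what is visible of it).
- manip.landmark_of(target, camera): "point" ([x, y, z] in m, in world coordinates, good to about 4 mm: a listed point, or the origin of a listed thing).
The state is a dict: "clock": time; "q": joint angles; "dq": joint speeds; "effort": joint torques, N m; "position": TCP position; "orientation": TCP orientation; "wrist_force": force on the tool from outside, world axes, zero at the start; "wrist_torque": the same for the moment, N m; "finger_gap": opening from 0.0 (shut) to 1.0 (fully open); "grip_force": force on a finger pad.
Only numpy, scipy, OpenCV 4.12 (cv2) and the standard library are available. Lean on these libraries where they do the work, as an engineer would, in place of code of your own. Each camera call takes 0.05 s, during which the arm holds its last target. There are 200 camera calls.

## Working session

There is one attempt and no reset: what is moved stays moved. The work goes in short steps, Python scripts to look and compute and a shell command to move; the robot and the scene stay as the last step left them, time stands still between calls to the robot, and variables do not carry over. Pictures are saved under pics/ and viewed, at most 10 in all, crops included, and the job is handed in when it is done.

```bash
mkdir -p pics; python3 - <<'E'
from workcell import manip
import cv2,numpy as np
for c in ("top","side"):
    im=manip.get_image(c); cv2.imwrite(f"pics/{c}0.png",im[:,:,::-1])
    for n in ("case_a","tray","mat","wax","scraper","driver","cleaner","mug","disc"):
        try: print(c,n,[(np.round(d["point"],3).tolist(),round(d["conf"],2)) for d in manip.landmark_of(n,c)])
        except Exception as e: print(n,e)
s=manip.read_state();print(s)
E
```

```text
top case_a [([0.447, 0.227, 0.002], 0.93), ([0.488, -0.197, 0.0], 0.85), ([0.439, 0.026, -0.0], 0.67)]
top tray [([0.69, 0.107, 0.0], 0.79)]
top mat [([0.447, 0.02, -0.0], 0.79), ([0.701, -0.347, -0.001], 0.15)]
top wax [([0.436, 0.127, 0.001], 0.88)]
top scraper [([0.457, -0.093, 0.002], 0.75)]
top driver [([0.491, 0.429, -0.001], 0.66)]
top cleaner [([0.664, 0.338, -0.0], 0.76)]
top mug [([0.701, -0.346, -0.004], 0.85)]
top disc [([0.496, -0.443, -0.001], 0.94), ([0.446, 0.224, 0.005], 0.35)]
side case_a [([0.44, 0.028, 0.004], 0.87), ([0.487, -0.199, 0.002], 0.77), ([0.441, 0.223, 0.007], 0.65)]
side tray [([0.691, 0.103, -0.0], 0.57)]
side mat [([0.452, 0.019, -0.001], 0.77)]
side wax [([0.437, 0.132, 0.003], 0.57)]
side scraper [([0.456, -0.093, 0.004], 0.68), ([0.438, 0.224, 0.006], 0.42)]
side driver [([0.493, 0.432, 0.001], 0.56), ([0.454, 0.017, -0.003], 0.56)]
side cleaner [([0.67, 0.339, -0.004], 0.75)]
side mug [([0.701, -0.35, -0.002], 0.9)]
side disc [([0.503, -0.441, -0.004], 0.91)]
{'clock': 1.0, 'q': array([-1.37532862e+00,  3.80592982e-01,  1.29738919e+00, -2.90739753e-05,
        1.46361250e+00, -2.15302551e-01]), 'dq': array([ 2.07182902e-03,  7.92811618e-04,  1.94448151e-04,  6.38886296e-05,
       -1.39943612e-03, -1.98874370e-03]), 'effort': array([ 1.49702182e-04, -4.37811971e+01, -2.24728382e+01,  7.14020873e-02,
        3.12777492e-02, -1.69204537e-05]), 'position': array([ 0.2196096 , -0.50423278,  0.23875582]), 'orientation': array([-3.14158450e+00,  2.78080183e-05,  4.10773371e-01]), 'wrist_force': array([-0.92348422,  0.10263768, -0.42667617]), 'wrist_torque': array([ 0.00444349, -0.01458873, -0.01617086]), 'grip_force': 0.0, 'finger_gap': 0.9998845768755904}
```

View pics/top0.png

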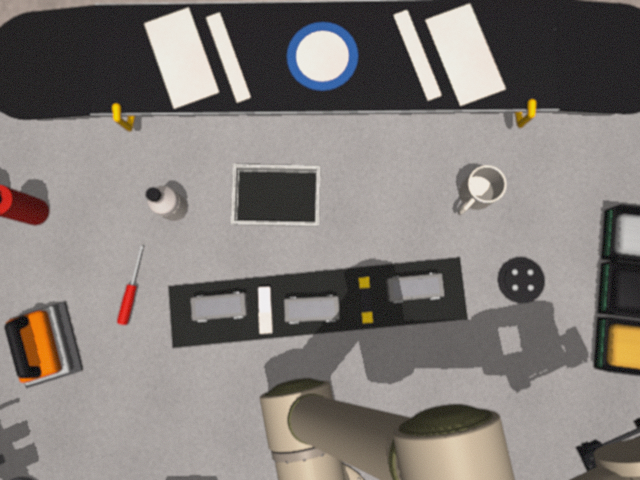

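The top picture shows the three cases at about (218,306), (312,308) and (416,287) on the mat. The wax is at (265,310), the scraper at (365,300) and the tray at (277,195). This agrees with the networks' points. Next I measure the yaws.

```bash
cat > h.py <<'E'
from workcell import manip
import cv2,numpy as np
from scipy.spatial.transform import Rotation as R
def ray(cam,px,z):
    k=manip.calibration(cam); o=np.array(k["orientation"],float)
    M=R.from_euler("xyz",o).as_matrix() if o.size==3 else (o if o.shape==(3,3) else R.from_quat(o).as_matrix())
    u=cv2.undistortPoints(np.float64(px).reshape(-1,1,2),np.array(k["mtx"]),np.array(k["D"])).reshape(-1,2)
    d=np.c_[u[:,0],-u[:,1],-np.ones(len(u))]@M.T; p=np.array(k["origin"])
    return p+d*((z-p[2])/d[:,2])[:,None]
def rects(name,cam="top",z=.045,n=3):
    for d in manip.cut_out(name,cam)[:n]:
        m=d["region"].astype(np.uint8)
        c=max(cv2.findContours(m,0,1)[0],key=cv2.contourArea)[:,0,:]
        w=ray(cam,c,z)[:,:2]
        (cx,cy),s,a=cv2.minAreaRect((w*1000).astype(np.float32))
        v=w-w.mean(0); e,V=np.linalg.eigh(v.T@v); l=V[:,1]*np.sign(V[1,1])
        print(name,cam,round(d["conf"],2),"ctr",round(cx),round(cy),"size",np.round(s),"ang",round(a,1),"pca dev from y (ccw deg)",round(np.degrees(np.arctan2(-l[0],l[1])),1))
def st():
    s=manip.read_state(); print({k:np.round(s[k],3).tolist() for k in s if k not in("dq","effort")})
def to(x,y,z,yawdeg):
    "shift mm in tool axes and turn from the measured pose to a tool-down pose"
    s=manip.read_state(); A=R.from_euler("xyz",s["orientation"]); B=R.from_euler("xyz",[np.pi,0,np.radians(yawdeg)])
    print("turn",np.round((A.inv()*B).as_rotvec(degrees=True),1),"shift",np.round(A.inv().apply(np.array([x,y,z])-s["position"])*1000,0))
E
python3 - <<'E'
from h import *
print(manip.calibration("top"))
manip.get_image("top")
rects("case_a"); rects("tray",z=.03,n=1); rects("wax",z=.024,n=1);rects("scraper",z=.007,n=1)
for y in(0.,90.): to(.488,-.197,.15,y)
E
python3 - <<'E'
import cv2
i=cv2.imread('pics/top0.png')[250:360,160:480]
cv2.imwrite('pics/crop0.png',cv2.resize(i,None,fx=2.5,fy=2.5,interpolation=2))
E
```

```text
{'mtx': array([[546.16073122,   0.        , 321.43078785],
       [  0.        , 546.16073122, 249.85878813],
       [  0.        ,   0.        ,   1.        ]]), 'D': array([0.00879155, 0.        , 0.        , 0.        , 0.        ]), 'origin': array([ 0.44328757, -0.02334231,  1.2260677 ]), 'orientation': array([ 0.10286466,  0.02355212, -1.5723764 ])}
case_a top 0.81 ctr 444 225 size [ 57. 128.] ang 3.2 pca dev from y (ccw deg) 4.6
case_a top 0.66 ctr 689 106 size [193. 135.] ang 88.5 pca dev from y (ccw deg) -0.5
case_a top 0.65 ctr 484 -195 size [ 57. 124.] ang 5.9 pca dev from y (ccw deg) 6.0
tray top 0.78 ctr 692 107 size [196. 137.] ang 88.3 pca dev from y (ccw deg) -2.8
wax top 0.87 ctr 437 128 size [99. 29.] ang 2.4 pca dev from y (ccw deg) -87.1
scraper top 0.74 ctr 459 -92 size [99. 23.] ang 4.7 pca dev from y (ccw deg) -85.2
turn [ 0.   0.  23.5] shift [ 369. -175.   89.]
turn [ -0.    0.  -66.5] shift [ 369. -175.   89.]
```

View pics/crop0.png

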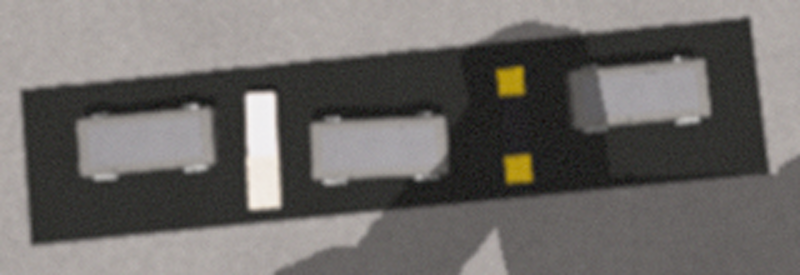

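The cases lie turned about +4°, +1° and +6° from y, left to right. I start with the right one, going above it at yaw 96°.

```bash
python3 -m handwheel '[[[0,0,-15],[74,-35,18],-1],[[0,0,-25],[148,-70,36],-1],[[0,0,-35],[221,-105,53],-1],[[0,0,-45],[295,-140,71],-1],[[0,0,-60],[368,-175,89],-1],[[0,0,-72],[368,-175,89],-1],[[0,0,-72.5],[368,-175,89],-1],[[0,0,-72.5],[368,-175,89],-1],[[0,0,-72.5],[368,-175,89],-1],[[0,0,-72.5],[368,-175,89],-1]]' 45
python3 - <<'E'
from h import *
st()
manip.get_image("top"); rects("case_a")
im=manip.get_image("wrist"); cv2.imwrite("pics/w1.png",im[:,:,::-1])
print([(np.round(d["point"],3),d["conf"]) for d in manip.landmark_of("case_c","wrist")])
rects("case_c","wrist")
to(.487,-.197,.15,96)
E
```

```text
clock: 2.5
position: [0.4867, -0.1979, 0.1501]
orientation: [3.141, 0.001, 1.674]
wrist_force: [-0.3, -0.1, -0.2]
finger_gap: 1.0
grip_force: 0.0
{'clock': 2.5, 'q': [-0.612, 0.422, 1.509, -0.0, 1.21, -0.715], 'position': [0.487, -0.198, 0.15], 'orientation': [3.141, 0.001, 1.674], 'wrist_force': [-0.299, -0.075, -0.219], 'wrist_torque': [-0.028, -0.078, -0.023], 'grip_force': 0.0, 'finger_gap': 1.0}
case_a top 0.92 ctr 444 225 size [ 55. 123.] ang 4.9 pca dev from y (ccw deg) 4.6
case_a top 0.89 ctr 439 26 size [ 56. 118.] ang 3.0 pca dev from y (ccw deg) 2.9
case_a top 0.49 ctr 494 -144 size [21. 42.] ang 53.4 pca dev from y (ccw deg) 56.5
[(array([ 0.481, -0.2  ,  0.003]), 0.85)]
case_c wrist 0.72 ctr 484 -196 size [ 54. 119.] ang 5.4 pca dev from y (ccw deg) 5.7
turn [ 0.  0. -0.] shift [ 0.  0. -0.]
```

View pics/w1.png

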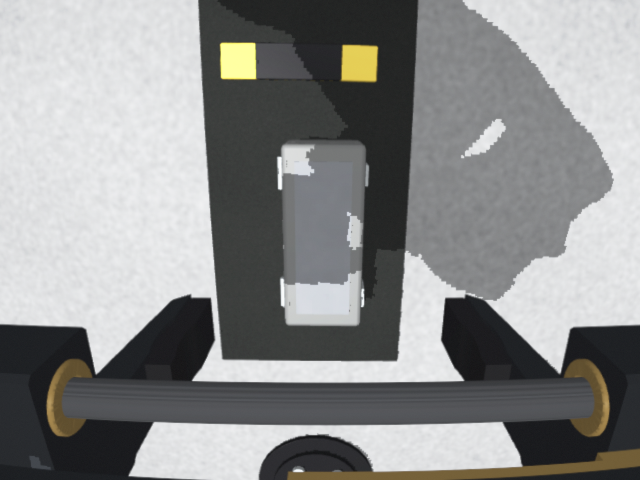

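The wrist view shows the case at about (323,233), lined up with the fingers, with both sides free. I correct by 3 mm, descend and grip.

```bash
python3 -m handwheel '[[[0,0,0],[2,-3,50],-1],[[0,0,0],[2,-3,95],-1],[[0,0,0],[2,-3,125],-1],[[0,0,0],[2,-3,140],-1],[[0,0,0],[2,-3,140],0.2],[[0,0,0],[2,-3,140],0.6],[[0,0,0],[2,-3,140],1],[[0,0,0],[2,-3,140],1],[[0,0,0],[2,-3,140],1],[[0,0,0],[2,-3,140],1]]' 45; python3 -c "
from h import *;st()"
```

```text
clock: 4.0
position: [0.484, -0.1953, 0.0104]
orientation: [3.141, 0.0, 1.676]
wrist_force: [-1.5, 0.6, 6.2]
finger_gap: 0.564
grip_force: 45.0
{'clock': 4.0, 'q': [-0.611, 0.617, 1.668, -0.0, 0.856, -0.716], 'position': [0.484, -0.195, 0.01], 'orientation': [3.141, 0.0, 1.676], 'wrist_force': [-1.531, 0.608, 6.235], 'wrist_torque': [-0.035, 0.351, -0.184], 'grip_force': 44.98, 'finger_gap': 0.564}
```

```bash
python3 -m handwheel '[[[0,0,0],[0,0,-30],1],[[0,0,0],[0,0,-70],1],[[0,0,0],[0,0,-110],1],[[0,0,0],[0,0,-110],1],[[0,0,0],[0,0,-110],1],[[0,0,0],[0,0,-110],1]]'; python3 -c "
from h import *;st()"
python3 -m handwheel '[[[0,0,0],[45,0,0],1],[[0,0,0],[45,0,0],1],[[0,0,0],[45,0,0],1],[[0,0,0],[45,0,0],1]]'; python3 -c "
from h import *;st()"
python3 -m handwheel '[[[0,0,0],[-45,0,0],1],[[0,0,0],[-45,0,0],1],[[0,0,0],[-45,0,0],1],[[0,0,0],[-45,0,0],1]]'; python3 -c "
from h import *;st()"
python3 -m handwheel '[[[0,0,0],[45,0,0],1],[[0,0,0],[45,0,0],1],[[0,0,0],[45,0,0],1],[[0,0,0],[45,0,0],1]]'; python3 -c "
from h import *;st()"
python3 -m handwheel '[[[0,0,0],[-45,0,0],1],[[0,0,0],[-45,0,0],1],[[0,0,0],[-45,0,0],1],[[0,0,0],[-45,0,0],1]]'; python3 -c "
from h import *;st()"
```

```text
clock: 4.75
position: [0.4832, -0.1947, 0.1179]
orientation: [-3.139, -0.003, 1.676]
wrist_force: [-1.4, -1.1, -6.6]
finger_gap: 0.565
grip_force: 45.0
{'clock': 4.75, 'q': [-0.611, 0.456, 1.561, 0.0, 1.128, -0.716], 'position': [0.483, -0.195, 0.118], 'orientation': [-3.139, -0.003, 1.676], 'wrist_force': [-1.371, -1.098, -6.631], 'wrist_torque': [-0.027, -0.144, 0.039], 'grip_force': 44.958, 'finger_gap': 0.565}
clock: 5.25
position: [0.4793, -0.1511, 0.1194]
orientation: [-3.141, -0.0, 1.676]
wrist_force: [0.9, 0.4, -6.4]
finger_gap: 0.562
grip_force: 45.0
{'clock': 5.25, 'q': [-0.541, 0.426, 1.612, -0.0, 1.104, -0.646], 'position': [0.479, -0.151, 0.119], 'orientation': [-3.141, -0.0, 1.676], 'wrist_force': [0.891, 0.369, -6.421], 'wrist_torque': [-0.031, -0.106, -0.034], 'grip_force': 44.958, 'finger_gap': 0.562}
clock: 5.75
position: [0.4837, -0.1946, 0.1196]
orientation: [-3.141, -0.001, 1.676]
wrist_force: [1.1, 0.0, -6.4]
finger_gap: 0.564
grip_force: 45.0
{'clock': 5.75, 'q': [-0.61, 0.453, 1.56, 0.0, 1.129, -0.716], 'position': [0.484, -0.195, 0.12], 'orientation': [-3.141
[... 262 characters left out ...]
 0.561
grip_force: 45.0
{'clock': 6.25, 'q': [-0.541, 0.425, 1.612, -0.0, 1.105, -0.646], 'position': [0.479, -0.151, 0.12], 'orientation': [3.141, 0.0, 1.676], 'wrist_force': [0.121, -0.421, -6.003], 'wrist_torque': [-0.075, -0.081, -0.001], 'grip_force': 44.959, 'finger_gap': 0.561}
clock: 6.75
position: [0.4838, -0.1946, 0.1197]
orientation: [-3.141, -0.001, 1.676]
wrist_force: [-0.2, -0.1, -6.4]
finger_gap: 0.566
grip_force: 45.0
{'clock': 6.75, 'q': [-0.61, 0.453, 1.56, 0.0, 1.129, -0.716], 'position': [0.484, -0.195, 0.12], 'orientation': [-3.141, -0.001, 1.676], 'wrist_force': [-0.162, -0.127, -6.427], 'wrist_torque': [0.027, -0.121, -0.002], 'grip_force': 44.959, 'finger_gap': 0.566}
```

Torque about x alternates with the stop direction, as a rattler's would, but the noise is similar in size. I average several readings at each end to be sure.

```bash
cat >> h.py <<'E'
def avg(n=12):
    t=[]
    for _ in range(n):
        manip.get_image("top"); t.append(manip.read_state()["wrist_torque"])
    t=np.array(t); print("mean",t.mean(0).round(3),"sem",(t.std(0)/n**.5).round(3))
E
python3 -c "
from h import *;avg()"
python3 -m handwheel '[[[0,0,0],[45,0,0],1],[[0,0,0],[45,0,0],1],[[0,0,0],[45,0,0],1],[[0,0,0],[45,0,0],1]]'; python3 -c "
from h import *;avg()"
python3 -m handwheel '[[[0,0,0],[-45,0,0],1],[[0,0,0],[-45,0,0],1],[[0,0,0],[-45,0,0],1],[[0,0,0],[-45,0,0],1]]'; python3 -c "
from h import *;avg()"
python3 -m handwheel '[[[0,0,0],[45,0,0],1],[[0,0,0],[45,0,0],1],[[0,0,0],[45,0,0],1],[[0,0,0],[45,0,0],1]]'; python3 -c "
from h import *;avg()"
```

```text
mean [ 0.019 -0.08  -0.001] sem [0.007 0.006 0.008]
clock: 7.85
position: [0.4794, -0.1511, 0.1198]
orientation: [3.141, 0.001, 1.676]
wrist_force: [-0.3, 0.0, -6.5]
finger_gap: 0.568
grip_force: 45.0
mean [-0.033 -0.093 -0.009] sem [0.006 0.005 0.006]
clock: 8.95
position: [0.4838, -0.1944, 0.1197]
orientation: [-3.141, -0.001, 1.677]
wrist_force: [0.4, 0.2, -6.6]
finger_gap: 0.563
grip_force: 45.0
mean [ 0.049 -0.077  0.005] sem [0.006 0.011 0.008]
clock: 10.05
position: [0.4794, -0.1511, 0.1198]
orientation: [3.141, 0.001, 1.676]
wrist_force: [-0.7, 0.1, -5.4]
finger_gap: 0.563
grip_force: 45.0
mean [-0.041 -0.105  0.02 ] sem [0.01  0.008 0.009]
```

The swing is 0.07–0.09 Nm, far above the noise. To rule out a pose-dependent bias, I reach this same position from the other side.

```bash
python3 -m handwheel '[[[0,0,0],[45,0,0],1],[[0,0,0],[45,0,0],1],[[0,0,0],[45,0,0],1],[[0,0,0],[0,0,0],1],[[0,0,0],[0,0,0],1],[[0,0,0],[0,0,0],1],[[0,0,0],[0,0,0],1]]'; python3 -c "
from h import *;avg()
manip.get_image('top')
for c in('top','side'):
  manip.get_image(c);print([(d['point'],d['conf']) for d in manip.landmark_of('tray',c)])
to(.690,.106,.17,90)
to(.690,.106,.17,89)"
```

```text
clock: 11.52
position: [0.479, -0.15, 0.1197]
orientation: [-3.141, -0.0, 1.676]
wrist_force: [0.4, -0.4, -7.3]
finger_gap: 0.565
grip_force: 45.0
mean [ 0.054 -0.092  0.003] sem [0.007 0.007 0.011]
[([0.6905, 0.1061, -0.0019], 0.72), ([0.7039, -0.3454, -0.0031], 0.26)]
[([0.6898, 0.1031, 0.0019], 0.95)]
turn [-0. -0.  6.] shift [233. 237. -50.]
turn [-0. -0.  7.] shift [233. 237. -50.]
```

Same position, opposite sign (−0.041 against +0.054 Nm), so this case rattles. The other two stay untouched. I carry it up and over the tray.

```bash
python3 -m handwheel '[[[0,0,0],[0,0,-30],1],[[0,0,1],[15,15,-60],1],[[0,0,2],[50,50,-70],1],[[0,0,3],[85,85,-70],1],[[0,0,4],[120,120,-70],1],[[0,0,5],[155,155,-70],1],[[0,0,6],[190,190,-70],1],[[0,0,7],[220,220,-70],1],[[0,0,7],[233,237,-70],1],[[0,0,7],[233,237,-70],1]]'
python3 -m handwheel '[[[0,0,0],[0,0,0],1],[[0,0,0],[0,0,0],1],[[0,0,0],[0,0,0],1],[[0,0,0],[0,0,0],1],[[0,0,0],[0,0,0],1],[[0,0,0],[0,0,0],1]]'; python3 -c "
from h import *;st()
for c in('side','top'):
  im=manip.get_image(c);cv2.imwrite('pics/end_%s.png'%c,im[:,:,::-1])
  print([(np.round(d['point'],3),d['conf']) for d in manip.landmark_of('case_a',c)])"
```

```text
clock: 13.62
position: [0.6907, 0.1074, 0.1885]
orientation: [-3.14, -0.0, 1.556]
wrist_force: [-0.1, -0.1, -6.0]
finger_gap: 0.562
grip_force: 45.0
clock: 14.38
position: [0.6904, 0.1062, 0.1898]
orientation: [-3.142, 0.0, 1.554]
wrist_force: [0.1, -0.2, -7.3]
finger_gap: 0.563
grip_force: 45.0
{'clock': 14.375, 'q': [-0.016, 0.683, 0.899, -0.0, 1.56, 0.0], 'position': [0.69, 0.106, 0.19], 'orientation': [-3.142, 0.0, 1.554], 'wrist_force': [0.137, -0.203, -7.298], 'wrist_torque': [-0.013, -0.114, -0.009], 'grip_force': 44.959, 'finger_gap': 0.563}
[(array([0.689, 0.103, 0.184]), 0.93), (array([0.442, 0.227, 0.006]), 0.89)]
[(array([0.437, 0.024, 0.001]), 0.68)]
```

View pics/end_side.png

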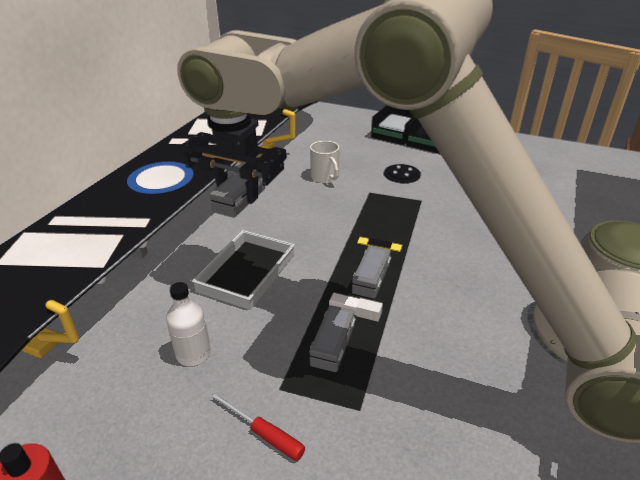

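The side view shows the case held level at about (237,190), above the tray at (245,268) and parallel to it. The other cases and the bystanders are in place. The network puts the held case at (0.689, 0.103, 0.184), so I hand in.

```bash
python3 -c "
from workcell import manip;print(manip.finish_job())"
```

```text
the job is handed in; nothing more can be done
None
```

The rattling case was the right-hand one, the first I picked up, so the other two were left untouched; I handed in while holding it still and level about 0.18 m up over the middle of the tray, long sides in line.

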